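# Set out a formulation bench

### The arm

A 6-joint arm with a two-finger parallel gripper is mounted at the origin on the work surface. World frame = base frame: x ahead of the robot, y to its left, z up, the work surface at z = 0. Lengths are in m, angles in degrees, forces in N, time in s.
With the tool pointing down it reaches from about 0.4 to 0.825 m from the base axis. Payload 7 kg.
Tool frame: the origin (TCP) lies midway between the tips of the shut fingers; the grasp point (between the pads) lies 19 mm behind it; z points along the fingers, y is the line along which they close (so a half turn about z gives the same grasp; the last joint's range is limited). The gripper opens to 88 mm and grips with 3 to 60 N. Pads are 19 mm wide; open, the fingers measure 130 mm over their backs; the gripper's body (78 mm by 193 mm) begins 47 mm behind the grasp point.
Start: joints at [-51.389, 20.546, 0.682, 0, -70.136, -16.507], TCP at [0.254, -0.625, 0.227] pointing down, gripper open.
Joint ranges: [-176.03, 176.03], [-82.01, 121.73], [-58.28, 71.71], [-173.87, 95.51], [-174.79, -0.11], [-173.66, 173.66]. Speed limits (degrees/s): [136.94, 136.94, 172.46, 180, 180, 180].

### API

Orientations are given as a 3x3 rotation matrix whose columns are the frame's x, y, z axes.
In Python, from rig import robot gives the robot as it stands. Calls block until the motion is done:
- robot.goto(position, orientation): joint-space move of the TCP to a pose.
- robot.servo_line(position, ori=None, speed=0.15): straight line of the TCP; ori=None keeps the orientation; speed is the mean speed in m/s.
- robot.movej(angles): joint-space move.
- robot.move_gripper(opening): opening from 0.0 (shut) to 1.0 (fully open); the grip force is fixed at half the most; returns when the fingers have stopped.
- robot.dwell(seconds).
- robot.ik(position, orientation): joint angles nearest the present ones, or None.
- robot.grab_frame(name): name is "scene" or "top" or "wrist"; returns (picture, depth): 420x560x3 uint8, red, green, blue; 420x560 float32, m along the optical axis (not along the pixel's ray), 0 where there is no reading.
- robot.camera_info(name): a dict with "vfov" (degrees; the focal length in pixels is half the picture's height over the tangent of half this angle, whatever the lens; pixels are square), "cx", "cy" (the principal point, pixels), "k1" (the pictures are not rectified: a ray, as slopes to the right and down, at radius r is drawn at 1 + k1 r^2 times it, then the intrinsics apply), "view" (4x4, takes a point from world to camera coordinates); the wrist camera has in their place "T_tool_cam" (4x4, takes a point from camera to tool coordinates, whose origin is the TCP and whose axes are the flange's). Camera axes: x right, y down, z forward; pixel columns grow to the right and rows downward; lengths in m; the calibration is good to about 2 mm. A picture is of the moment at which its call begins: read the wrist's pose just before it. camera_info takes no time and is no camera call.
A pose or a line that the arm cannot do raises robot.Unreachable and nothing moves.
- robot.job_done(): hands the job in; it is judged then, once.
Readings, each from a call of its own:
- robot.read_t(): time.
- robot.read_qpos(): joint angles.
- robot.read_qvel(): joint speeds.
- robot.read_effort(): joint torques, N m.
- robot.read_position(): TCP position.
- robot.read_tcp_rot(): TCP orientation.
- robot.read_force(): force on the tool from outside, world axes, zero at the start.
- robot.read_ft_torque(): the same for the moment, N m.
- robot.read_grip_width(): opening from 0.0 (shut) to 1.0 (fully open).
- robot.read_finger_force(): force on a finger pad.
Only numpy, scipy, OpenCV 4.12 (cv2) and the standard library are available. Lean on these libraries where they do the work, as an engineer would, in place of code of your own. Each camera call takes 0.05 s, during which the arm holds its last target. There are 200 camera calls.

### The job

Set up the bench for the next batch: stand the glass beaker in the middle of the stirrer's steel plate and the open steel cup in the middle of the scale's pan. In the dark steel tray between the two machines, stand the dark bottle in the middle compartment, the dropper bottle in the compartment at the scale's end and the cream jar in the one at the stirrer's end, each in the middle of its compartment. Set everything down upright without dropping it, and leave the frother and the thermometer where they lie.

Things in the scene. Friction and masses are not known exactly. Their poses are not given: they have to be found in the camera images.
- beaker_center (a point): Clear glass beaker, an open straight cylinder 60 mm across and 80 mm tall with 3 mm walls and a tiny spout at the rim; the point is on its axis, half-way up (40 mm above its underside), z along its axis. About 0.09 kg. Loose, upright at the start.
- cup_center (a point): Open stainless-steel weighing cup, a straight cylinder 56 mm across and 50 mm tall with 3 mm walls, empty; the point is on its axis, half-way up (25 mm above its underside), z along its axis. About 0.09 kg. Loose, upright at the start.
- jar_center (a point): Closed cream jar, frosted pale body with a white screw lid of the same width, a solid straight cylinder 50 mm across and 60 mm tall; the point is on its axis, half-way up (30 mm above its underside), z along its axis. About 0.12 kg. Loose, upright at the start.
- bottle_center (a point): Dark brown bottle with a white cap, 100 mm tall in all: straight body 42 mm across up to 66 mm, sloping shoulder to 78 mm, cap 27 mm across up to 100 mm; the point is on its axis, half-way up (50 mm above its underside), z along its axis. About 0.14 kg. Loose, upright at the start.
- dropper_center (a point): Dropper bottle, 95 mm tall in all: straight pale frosted body 32 mm across up to 56 mm, shoulder to 64 mm, steel collar 19 mm across up to 75 mm, narrow white rubber teat to 95 mm; the point is on its axis, 47.5 mm above its underside, z along its axis. About 0.06 kg. Loose, upright at the start.
- stirrer_plate (a point): Magnetic stirrer, a blue box 170 mm (x) by 150 mm (y) with a square steel plate 130 by 130 mm on top and a knob on its front (-x, robot) side; fixed to the bench. The point is the centre of the plate's top face, 60 mm above the bench, z up. It stands to the left or to the right of the tray.
- scale_pan (a point): Flat grey bench scale 150 mm (x) by 125 mm (y) with a steel pan 108 mm (x) by 115 mm (y) and a display strip on its front (-x) side; fixed, the pan does not give. The point is the centre of the pan's top face, 24 mm above the bench, z up. It stands on the other side of the tray from the stirrer.
- tray: Low dark steel tray between stirrer and scale, 68 mm (x) by 234 mm (y), walls 3 mm thick and 10 mm high in all, floor 3 mm thick; fixed. Two dividers, as high as the walls, part it into three compartments in a row along its y axis, each 62 mm (x) by 74 mm (y) inside, with centres at y = -77, 0 and +77 mm, x = 0. The origin is the centre of its underside, on the bench; z up. One end points to the scale, the other to the stirrer.
- frother: Bystander: steel stick frother lying on the bench beyond the tray, a 38 mm thick cylinder about 140 mm long with a thin whisk 100 mm long at its +x end; the origin is below the handle, about its middle (20 mm towards the whisk), on the bench. Loose, about 0.2 kg.
- thermometer: Bystander: black probe thermometer lying on the bench beyond the tray, handle 100 by 22 by 16 mm on its -x side, thin steel probe 120 mm long on its +x side; the origin is where they meet, on the bench. Loose, about 0.05 kg.

How it is judged:
By the outcome, as a careful person would: the job done as asked, in the order asked, and still so for the second after the job is handed in, with the robot touching nothing.
It also fails if it takes over 120 s, if anything falls off the work surface, if the arm or the gripper's body presses on something with over 40 N, if the wrist force passes 120 N, or if a joint passes its speed limit or range.

## Working session

There is one attempt and no reset: what is moved stays moved. The work goes in short steps, each a Python script; the robot and the scene stay as the last script left them, time stands still between calls to the robot, and variables do not carry over. Pictures are saved under pics/ and viewed, at most 14 in all, crops included, and the job is handed in when it is done.

```bash
mkdir -p pics; ls
python3 - <<'E'
from rig import robot
import cv2,numpy as np
for n in("scene","top"):
    p,d=robot.grab_frame(n); cv2.imwrite(f"pics/{n}0.png",p[:,:,::-1]); np.savez(f"{n}0.npz",p=p,d=d)
    print(n,robot.camera_info(n))
print(robot.camera_info("wrist"),robot.read_t(),robot.read_tcp_rot())
E
```

```text
pics
scene {'vfov': 45.273380957120374, 'cx': 286.0280449482972, 'cy': 201.91628990958688, 'k1': -0.1752491085102018, 'view': array([[-0.81379097,  0.58115182,  0.00261191,  0.46384806],
       [ 0.39672516,  0.55881002, -0.72824481, -0.17888238],
       [-0.42468036, -0.59160284, -0.6853121 ,  1.35623153],
       [ 0.        ,  0.        ,  0.        ,  1.        ]])}
top {'vfov': 56.20473769756518, 'cx': 274.88496460326104, 'cy': 207.39075555052025, 'k1': 0.01885818919023989, 'view': array([[-0.02704004, -0.99963077, -0.00267588,  0.0380331 ],
       [-0.99846386,  0.02713778, -0.04830595,  0.55558293],
       [ 0.04836073,  0.00136557, -0.998829  ,  1.0380743 ],
       [ 0.        ,  0.        ,  0.        ,  1.        ]])}
{'vfov': 64.62417104475836, 'cx': 280.67910092973074, 'cy': 208.4866104344497, 'k1': 0.01988421839202339, 'T_tool_cam': array([[-7.52068009e-04, -9.68053181e-01, -2.50743839e-01,
         6.67474543e-02],
       [ 9.99999247e-01, -4.84931246e-04, -1.12715913e-03,
        -2.50738972e-05],
       [ 9.69556457e-04, -2.50744498e-01,  9.68052817e-01,
        -1.58253818e-01],
       [ 0.00000000e+00,  0.00000000e+00,  0.00000000e+00,
         1.00000000e+00]])} 0.1 [[-9.26538095e-01 -3.76200312e-01 -6.95432614e-04]
 [-3.76200926e-01  9.26537168e-01  1.31915912e-03]
 [ 1.48076092e-04  1.48387357e-03 -9.99998888e-01]]
```

View pics/top0.png

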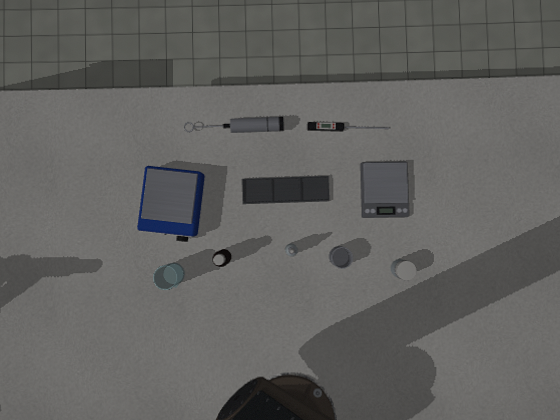

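View pics/scene0.png

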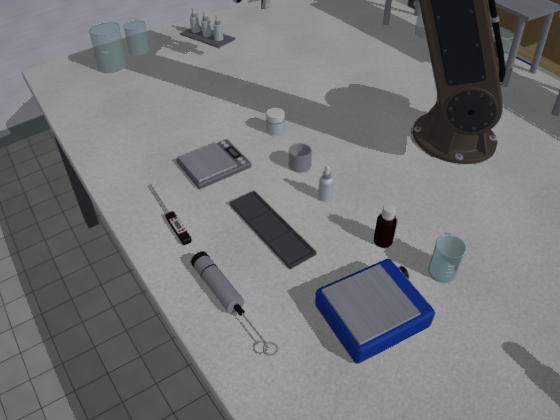

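The stirrer is on the left (+y), around (170,200). The tray is at (286,190) and the scale on the right at (385,190). The front row in the top view is beaker (169,275), bottle (221,258), dropper (291,249), cup (340,257) and jar (404,269). Next I'll get rough poses from the top view's depth.

```bash
cat > h.py <<'E'
from rig import robot
import numpy as np, cv2
def rays(n,shape=(420,560)):
    c=robot.camera_info(n); f=shape[0]/2/np.tan(np.radians(c['vfov']/2))
    K=np.array([[f,0,c['cx']],[0,f,c['cy']],[0,0,1.]])
    u,v=np.meshgrid(np.arange(shape[1]),np.arange(shape[0]))
    s=cv2.undistortPointsIter(np.stack([u,v],-1).reshape(-1,1,2).astype(float),K,np.array([c['k1'],0,0,0.]),None,None,(3,50,1e-9)).reshape(*shape,2)
    return np.dstack([s,np.ones(shape)]),K,c
def tool():
    T=np.eye(4);T[:3,:3]=robot.read_tcp_rot();T[:3,3]=robot.read_position();return T
def look(n):
    T=tool() if n=='wrist' else None
    p,d=robot.grab_frame(n); r,K,c=rays(n)
    M=T@c['T_tool_cam'] if n=='wrist' else np.linalg.inv(c['view'])
    W=(r*d[...,None])@M[:3,:3].T+M[:3,3]; W[d==0]=np.nan
    return p,d,W,r@M[:3,:3].T,M[:3,3]     # picture, depth, world points, world ray dirs, cam position
def plane(rd,o,z,u,v):  # pixel -> world on plane z
    D=rd[int(round(v)),int(round(u))]; return o+D*(z-o[2])/D[2]
def down(yaw): # tool pointing down, tool y (closing line) at world angle yaw deg
    a=np.radians(yaw); y=np.array([np.cos(a),np.sin(a),0]);z=np.array([0,0,-1.]);return np.stack([np.cross(y,z),y,z],1)
E
python3 - <<'E'
from h import *
p,d,W,rd,o=look('top')
print('table z',np.nanmedian(W[300:320,60:120,2]),np.nanmedian(W[100:110,350:450,2]))
for n,(u,v,z) in dict(beaker=(169,275,.0),bottle=(221,258,.1),dropper=(291,249,.09),cup=(340,257,.05),jar=(404,269,.06)).items():
    w=W[v-22:v+22,u-22:u+22].reshape(-1,3); w=w[(w[:,2]>.02)&(w[:,0]<.62)]
    t=w[w[:,2]>np.nanpercentile(w[:,2],97)-.006]
    print(n,len(w),np.nanmax(w[:,2]).round(3),w[:,:2].min(0).round(3),w[:,:2].max(0).round(3),'top',((t.min(0)+t.max(0))/2).round(3),len(t))
hsv=cv2.cvtColor(p,cv2.COLOR_RGB2HSV)
for n,(u0,u1,v0,v1,z0,z1) in dict(stir=(130,212,155,240,.05,.07),scale=(355,415,155,222,.012,.04),tray=(235,335,172,208,.006,.02)).items():
    m=np.zeros(d.shape,bool);m[v0:v1,u0:u1]=1; m&=(W[...,2]>z0)&(W[...,2]<z1)
    q=W[m][:,:2].astype(np.float32); print(n,cv2.minAreaRect(q*1000),np.median(W[m][:,2]))
for R in (0,90,-90):
  for P in ([.45,.27,.2],[.42,-.25,.2],[.62,0,.1],[.62,.25,.2],[.62,-.25,.1]): 
    q=robot.ik(P,down(R)); print(R,P,None if q is None else np.round(q))
E
```

```text
table z 0.001133952599550403 -0.00015719747194953282
beaker 418 0.087 [0.358 0.268] [0.418 0.33 ] top [0.388 0.299 0.082] 137
bottle 246 0.105 [0.41  0.144] [0.449 0.185] top [0.43  0.165 0.101] 91
dropper 126 0.097 [ 0.429 -0.031] [0.46 0.  ] top [ 0.445 -0.014  0.093] 15
cup 156 0.054 [ 0.395 -0.171] [ 0.448 -0.116] top [ 0.422 -0.144  0.05 ] 82
jar 388 0.065 [ 0.364 -0.33 ] [ 0.411 -0.28 ] top [ 0.387 -0.305  0.062] 284
stir ((578.7022094726562, 294.5283508300781), (148.46450805664062, 170.07907104492188), 82.2168960571289) 0.059366326303039285
scale ((596.74169921875, -270.2773132324219), (128.2523651123047, 147.92066955566406), 88.50630950927734) 0.0228573562387836
tray ((607.550537109375, -1.5889053344726562), (239.85873413085938, 81.42110443115234), 87.9692611694336) 0.008740872973358127
0 [0.45, 0.27, 0.2] [ 52.   8. -20.   0. -62. 128.]
0 [0.42, -0.25, 0.2] [  -8.    4.  -24.    0.  -62. -172.]
0 [0.62, 0, 0.1] [ 18.  21. -16.   0. -53. 162.]
0 [0.62, 0.25, 0.2] [ 39.  21.  -2.   0. -67. 141.]
0 [0.62, -0.25, 0.1] None
90 [0.45, 0.27, 0.2] [  52.    8.  -20.    0.  -62. -142.]
90 [0.42, -0.25, 0.2] [ -8.   4. -24.   0. -62. -82.]
90 [0.62, 0, 0.1] [  18.   21.  -16.    0.  -53. -108.]
90 [0.62, 0.25, 0.2] [  39.   21.   -2.    0.  -67. -129.]
90 [0.62, -0.25, 0.1] [ -5.  26.  -9.   0. -55. -85.]
-90 [0.45, 0.27, 0.2] [ 52.   8. -20.   0. -62.  38.]
-90 [0.42, -0.25, 0.2] [ -8.   4. -24.   0. -62.  98.]
-90 [0.62, 0, 0.1] [ 18.  21. -16.   0. -53.  72.]
-90 [0.62, 0.25, 0.2] [ 39.  21.  -2.   0. -67.  51.]
-90 [0.62, -0.25, 0.1] [ -5.  26.  -9.   0. -55.  95.]
```

Depth works on all five objects. I'll refine with three wrist views, keeping the same tool yaw that I'll use for handling.

```bash
cat > est.py <<'E'
from h import *
APX=dict(beaker=(.388,.299,.08,.03),bottle=(.430,.165,.1,.0135),dropper=(.445,-.014,.095,.005),cup=(.422,-.144,.05,.028),jar=(.387,-.305,.06,.025))
def top_circle(W,x,y,h,r,z0=0):
    m=(np.hypot(W[...,0]-x,W[...,1]-y)<r+.025)&(abs(W[...,2]-z0-h)<.006)
    q=W[m]
    if len(q)<15: return None
    (c,R)=cv2.minEnclosingCircle((q[:,:2]*1000).astype(np.float32))
    return np.round(c,1),round(R,1),round(float(np.median(q[:,2])),4),len(q)
E
python3 - <<'E'
from est import *
for i,(x,y) in enumerate([(.5,-.3),(.5,-.05),(.5,.2)]):
    robot.goto([x,y,.25],down(180)); robot.dwell(.3)
    p,d,W,rd,o=look('wrist'); np.savez(f'w{i}.npz',p=p,d=d,W=W,rd=rd,o=o)
    cv2.imwrite(f'pics/w{i}.png',p[:,:,::-1])
    print(i,'table',np.nanmedian(W[abs(W[...,2])<.01][:,2]))
    for n,a in APX.items(): print('  ',n,top_circle(W,*a))
a=[cv2.imread(f'pics/w{i}.png') for i in range(3)]
cv2.imwrite('pics/wm.png',np.hstack([cv2.resize(cv2.rotate(k,cv2.ROTATE_90_CLOCKWISE),(266,355)) for k in a]))
print(robot.read_t())
E
```

```text
0 table 0.00011670034884381231
   beaker None
   bottle None
   dropper None
   cup (array([ 425.6, -146.2]), 27.8, 0.0495, 238)
   jar (array([ 389.1, -305.3]), 25.2, 0.0598, 1747)
1 table 0.00015869190989620252
   beaker None
   bottle None
   dropper (array([447.4, -16.6]), 5.7, 0.0929, 94)
   cup (array([ 424.6, -145.3]), 28.4, 0.0496, 616)
   jar None
2 table 0.00016704230971470446
   beaker (array([399.7, 302. ]), 28.3, 0.0798, 139)
   bottle (array([432.1, 164. ]), 13.5, 0.0999, 667)
   dropper None
   cup None
   jar None
4.675
```

View pics/wm.png

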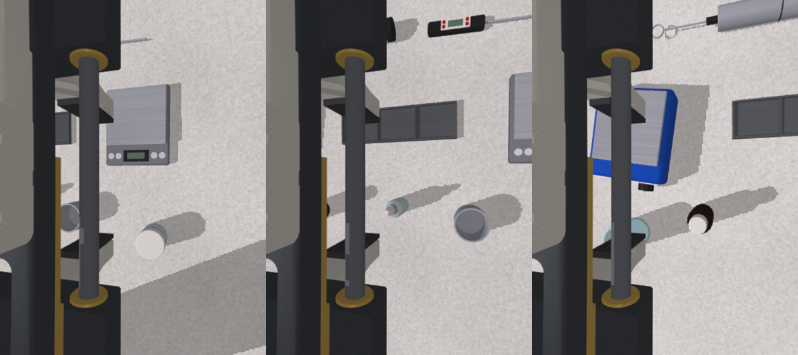

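The gripper hides the +y half of each wrist view. What's clear is the scale and jar in w0, the dropper, cup and part of the tray in w1, and the bottle in w2. Two more views further to +y will cover the beaker, stirrer and tray.

Run:
```python
from est import *
for i,(x,y) in [(3,(.52,.40)),(4,(.58,.13))]:
    robot.goto([x,y,.25],down(180)); robot.dwell(.3)
    p,d,W,rd,o=look('wrist'); np.savez(f'w{i}.npz',p=p,d=d,W=W,rd=rd,o=o)
    for n,a in APX.items(): print('  ',n,top_circle(W,*a))
Z=[np.load(f'w{i}.npz') for i in range(5)]
# stirrer plate
W,p=Z[3]['W'],Z[3]['p']; hsv=cv2.cvtColor(p,cv2.COLOR_RGB2HSV)
m=(abs(W[...,2]-.06)<.006)&(W[...,0]>.45); 
f=lambda m,W:cv2.minAreaRect((W[m][:,:2]*1000).astype(np.float32))
print('stirrer all',f(m,W)); g=m&(hsv[...,1]<90); g=cv2.morphologyEx(g.astype(np.uint8),cv2.MORPH_OPEN,np.ones((5,5)))>0
print('plate',f(g,W),np.median(W[g][:,2]))
W=Z[0]['W']; m=(W[...,2]>.012)&(W[...,2]<.035)&(W[...,0]>.48)&(W[...,1]<-.16)
m=cv2.morphologyEx(m.astype(np.uint8),cv2.MORPH_OPEN,np.ones((5,5)))>0
print('scale all',f(m,W)); print(np.histogram(W[m][:,2],bins=np.arange(.012,.032,.001)))
m2=m&(W[...,2]>.0225);print('pan',f(m2,W))
W=Z[4]['W']; m=(W[...,2]>.007)&(W[...,2]<.013)&(abs(W[...,0]-.61)<.06)&(abs(W[...,1])<.135)
print('tray rim',f(m,W)); np.save('traym.npy',m)
out=[cv2.resize(cv2.rotate(Z[k]['p'][:,:,::-1],cv2.ROTATE_90_CLOCKWISE),(390,520)) for k in (3,4)]
cv2.imwrite('pics/wm2.png',np.hstack(out))
cv2.imwrite('pics/w0b.png',cv2.rotate(cv2.imread('pics/w0.png'),cv2.ROTATE_90_CLOCKWISE))
```

```text
beaker (array([387.7, 297.2]), 34.4, 0.08, 1244)
   bottle None
   dropper None
   cup None
   jar None
   beaker None
   bottle (array([431.9, 163.5]), 13.5, 0.0996, 608)
   dropper (array([447.8, -16.1]), 5.4, 0.0929, 143)
   cup None
   jar None
stirrer all ((582.5145263671875, 294.6129455566406), (144.92886352539062, 164.32672119140625), 81.8671875)
plate ((595.2374267578125, 292.233154296875), (131.09547424316406, 131.3315887451172), 82.07347869873047) 0.060231989703175115
scale all ((598.6598510742188, -272.4577941894531), (124.14043426513672, 146.6482696533203), 89.90392303466797)
(array([  53,   99,  363,  925, 1137,  738,  261,   39,   23,   55,  487,
       2657, 3582, 1158,   78,    1,    0,    0,    0]), array([0.012, 0.013, 0.014, 0.015, 0.016, 0.017, 0.018, 0.019, 0.02 ,
       0.021, 0.022, 0.023, 0.024, 0.025, 0.026, 0.027, 0.028, 0.029,
       0.03 , 0.031]))
pan ((617.1098022460938, -272.4452209472656), (114.52327728271484, 107.38154602050781), 89.34512329101562)
tray rim ((607.3400268554688, 24.52545928955078), (67.68858337402344, 171.84951782226562), 0.32111579179763794)
```

View pics/wm2.png

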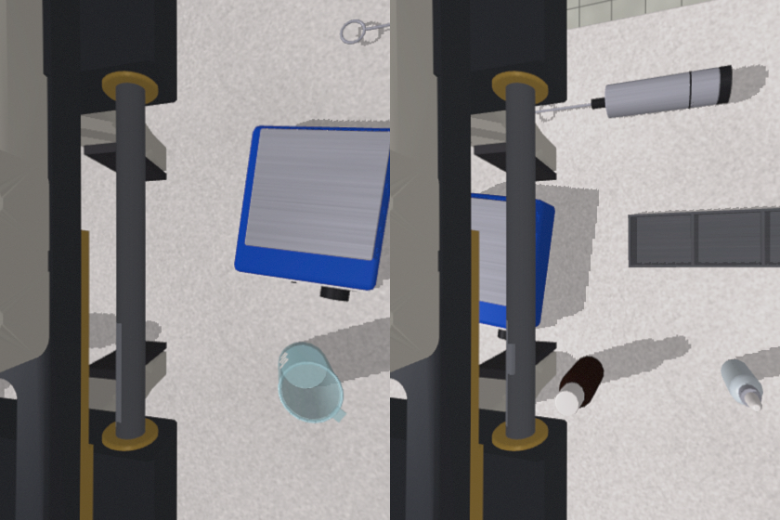

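View pics/w0b.png

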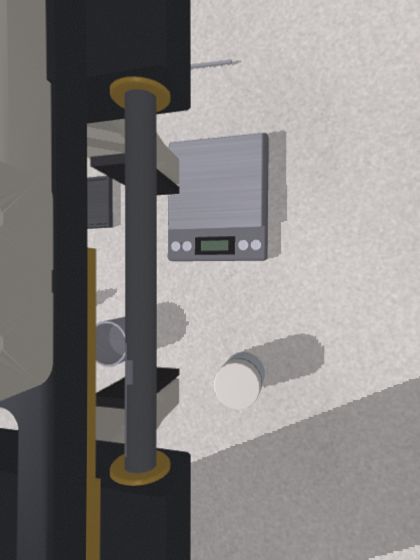

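w3 shows the whole plate (a clean 131 mm square) and the beaker, with its spout towards -x/-y at (340,412). w0 shows the pan fully (114x107 mm). Two fits remain: the tray from w1 and w4 together, and the beaker without its spout.

Run:
```python
from est import *
from scipy.optimize import least_squares
Z=[np.load(f'w{i}.npz') for i in range(5)]
W=Z[3]['W']; q=W[(np.hypot(W[...,0]-.388,W[...,1]-.3)<.055)&(abs(W[...,2]-.08)<.003)][:,:2]*1000
# rim points lie in the annulus 27..30: robust fit
r=least_squares(lambda c:np.maximum(abs(np.hypot(*(q-c).T)-28.5)-1.5,0),[388,299],loss='soft_l1',f_scale=.7)
dd=np.hypot(*(q-r.x).T); print('beaker',r.x,np.percentile(dd,[1,10,50,90,99]))
s=q[dd>32]; print('spout dir',np.degrees(np.arctan2(*(s.mean(0)-r.x)[::-1])) if len(s) else None,len(s))
# tray: per view lines
for i in (1,4):
    W=Z[i]['W']; m=(W[...,2]>.006)&(W[...,2]<.014)&(abs(W[...,0]-.61)<.06)&(abs(W[...,1])<.135)
    m=cv2.morphologyEx(m.astype(np.uint8),cv2.MORPH_OPEN,np.ones((2,2)))>0
    q=W[m]*1000; print(i,len(q),'ymin/max',np.percentile(q[:,1],[.3,99.7]))
    b=np.arange(-120,125,8);lo=[];hi=[];yy=[]
    for a in b:
        k=q[(q[:,1]>=a)&(q[:,1]<a+8)]
        if len(k)>20 and np.ptp(k[:,0])>64: lo.append(k[:,0].min());hi.append(k[:,0].max());yy.append(a+4)
    mid=(np.array(lo)+hi)/2; f=np.polyfit(yy,mid,1); print(' mid line x=%.4f*y+%.2f'%tuple(f),'range',yy[0],yy[-1],'width',np.median(np.array(hi)-lo))
```

```text
beaker [390.02900817 299.13230194] [25.93802425 26.73828449 28.75488816 31.26423034 36.37199086]
spout dir -127.11281506277794 81
1 1389 ymin/max [nan nan]
 mid line x=0.0307*y+605.94 range -116 28 width 66.81226005232031
4 1508 ymin/max [nan nan]
 mid line x=-0.0065*y+606.00 range -60 108 width 67.31676062553169
```

```bash
cat > act.py <<'E'
from est import *
R=down(180)
G=dict(beaker=.050,cup=.032,bottle=.057,dropper=.051,jar=.040)   # grasp height above underside
HI=.24
def grasp(n,x,y):
    robot.goto([x,y,HI],R); robot.move_gripper(1.0)
    robot.servo_line([x,y,G[n]-.019],speed=.12); robot.move_gripper(0.0); robot.dwell(.2)
    w=robot.read_grip_width(); print(n,'grip',round(w*88,1),'mm F',robot.read_finger_force())
    robot.servo_line([x,y,HI],speed=.15); return w
def place(n,x,y,zs):
    robot.goto([x,y,HI],R); z=zs+G[n]-.019
    robot.servo_line([x,y,z+.02],speed=.15); robot.servo_line([x,y,z+.002],speed=.03); robot.dwell(.3)
    f0=robot.read_force()[2]; dz=.002
    while dz>-.0025:
        dz-=.0005; robot.servo_line([x,y,z+dz],speed=.01); robot.dwell(.1); df=robot.read_force()[2]-f0
        if df>1.5: break
    print(n,'contact dz mm',round(dz*1e3,1),'dF',round(df,2),'at',robot.read_position().round(4))
    robot.move_gripper(1.0); robot.dwell(.2)
    robot.servo_line([x,y,HI],speed=.12); print('t',robot.read_t())
E
python3 - <<'E'
from act import *
robot.goto([.58,.13,.36],R); robot.dwell(.3)
p,d,W,rd,o=look('wrist'); np.savez('w5.npz',p=p,d=d,W=W,rd=rd,o=o)
cv2.imwrite('pics/w5.png',cv2.rotate(p[:,:,::-1],cv2.ROTATE_90_CLOCKWISE))
dark=(p.max(2)<95)&(abs(W[...,0]-.606)<.06)&(abs(W[...,1])<.135)&(W[...,2]<.02)
q=W[cv2.morphologyEx(dark.astype(np.uint8),cv2.MORPH_OPEN,np.ones((5,5)))>0]
print('tray',cv2.minAreaRect((q[:,:2]*1000).astype(np.float32)))
w=grasp('beaker',.390,.2991)
p,d,W,rd,o=look('wrist')
if w>.6: place('beaker',.5952,.2922,.060)
robot.goto([.52,.40,.25],R); robot.dwell(.3)
p,d,W,rd,o=look('wrist'); np.savez('w6.npz',p=p,d=d,W=W,rd=rd,o=o); cv2.imwrite('pics/w6.png',cv2.rotate(p[:,:,::-1],cv2.ROTATE_90_CLOCKWISE))
hsv=cv2.cvtColor(p,cv2.COLOR_RGB2HSV)
q=W[(np.hypot(W[...,0]-.595,W[...,1]-.292)<.055)&(abs(W[...,2]-.14)<.004)][:,:2]*1000
from scipy.optimize import least_squares
r=least_squares(lambda c:np.maximum(abs(np.hypot(*(q-c).T)-28.5)-1.5,0),[595,292],loss='soft_l1',f_scale=.7); print('placed beaker seen',r.x,len(q))
E
```

```text
tray ((608.0377807617188, 4.105064392089844), (65.68612670898438, 208.45590209960938), 0.1139124408364296)
beaker grip 61.1 mm F 29.999905563890934
beaker contact dz mm 0.0 dF 2.14 at [0.5953 0.2922 0.0912]
t 20.2583
placed beaker seen [594.81354069 292.24465431] 1759
```

View pics/w6.png

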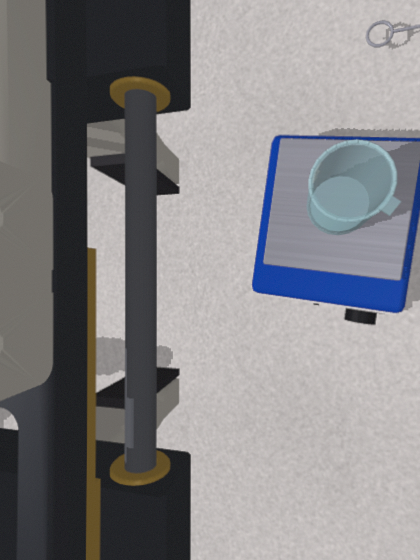

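View pics/w5.png

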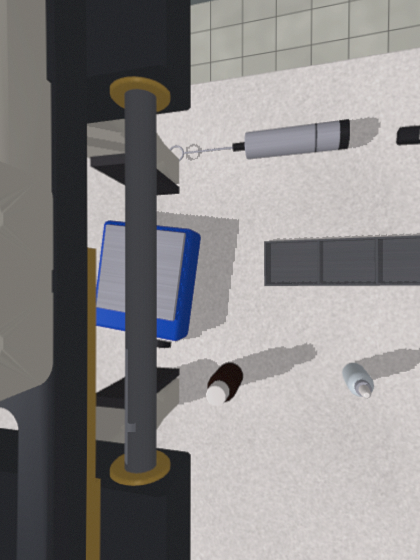

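The beaker is centred in the picture, and the fit agrees to 0.5 mm, so wrist camera bias is negligible. In w5 the tray's -y end is cut off. I'll locate the tray ends from intensity profiles on the rim plane in the existing views.

Run:
```python
from h import *
for i in (1,4,5):
    Z=np.load(f'w{i}.npz'); p,rd,o=Z['p'],Z['rd'],Z['o']
    g=p.max(2).astype(np.float32)
    P=o+rd*((.010-o[2])/rd[...,2])[...,None]   # every pixel on the rim plane
    xs,ys=P[...,0]*1e3,P[...,1]*1e3
    def prof(ax,other,c,lo,hi,hw=8):
        b=np.arange(lo,hi,1.); A,B=(ys,xs) if ax=='y' else (xs,ys)
        m=abs(B-c)<hw; n,_=np.histogram(A[m],b); s,_=np.histogram(A[m],b,weights=g[m]); return b[:-1]+.5,s/np.maximum(n,1),n
    for ax,c,lo,hi in [('y',606,-135,135),('x',-100,550,660),('x',-77,550,660),('x',-30,550,660),('x',0,550,660),('x',30,550,660),('x',77,550,660)]:
        b,s,n=prof(ax,None,c,lo,hi); ok=n>0; b,s=b[ok],s[ok]
        if len(b)<20: continue
        d=np.diff(s); k=[j for j in range(len(d)) if abs(d[j])>12]
        print(i,ax,c,[(round(b[0]),round(b[-1]))],[(round(float(b[j]+.5)),int(d[j])) for j in k][:16])
```

```text
1 y 606 [(-134, 134)] [(-124, -33), (-123, -19), (-55, -16), (-47, 19), (22, -17), (108, 16), (109, 51), (111, 59)]
1 x -100 [(550, 658)] [(571, -24), (572, -83), (573, -23), (641, 24), (642, 67), (643, 22)]
1 x -77 [(550, 658)] [(571, -34), (572, -82), (573, -13), (636, -12), (641, 34), (642, 50), (643, 27)]
1 x -30 [(550, 658)] [(571, -40), (572, -84), (636, -13), (640, 12), (641, 53), (642, 44)]
1 x 0 [(550, 658)] [(571, -65), (572, -58), (636, -13), (640, 15), (641, 57), (642, 41)]
1 x 30 [(550, 658)] [(570, -12), (571, -85), (572, -39), (612, -27), (623, 12), (624, 18), (625, -14), (626, 17), (627, 20), (631, 16), (640, 12), (642, 19), (647, 18), (652, 15), (657, 23)]
1 x 77 [(550, 658)] []
4 y 606 [(-62, 134)] [(-52, -16), (25, -13), (99, -17), (107, 22), (110, 60), (111, 58)]
4 x -30 [(550, 658)] [(572, -15), (573, -79), (574, -32), (577, -13), (637, -12), (641, 31), (642, 21), (643, 24), (644, 24)]
4 x 0 [(550, 658)] [(572, -14), (573, -77), (574, -33), (641, 40), (642, 22), (643, 29), (644, 20)]
4 x 30 [(550, 658)] [(572, -14), (573, -79), (574, -32), (641, 48), (642, 25), (
[... 189 characters left out ...]
 (100, -17), (107, 18), (109, 25), (110, 98)]
5 x -100 [(552, 658)] [(573, -57), (575, -46), (641, 25), (642, 28), (644, 18), (645, 32)]
5 x -77 [(550, 658)] [(572, -12), (573, -58), (575, -50), (576, -12), (580, 12), (642, 41), (643, 20), (644, 28)]
5 x -30 [(550, 658)] [(572, -14), (573, -78), (574, -33), (641, 24), (642, 35), (643, 16), (644, 20), (645, 12)]
5 x 0 [(550, 658)] [(571, -14), (573, -74), (574, -34), (576, -13), (640, 14), (641, 16), (642, 33), (643, 23), (644, 30)]
5 x 30 [(550, 658)] [(571, -14), (573, -76), (574, -33), (640, 13), (641, 46), (643, 26), (644, 23)]
5 x 77 [(552, 658)] [(571, -14), (573, -91), (574, -18), (576, -15), (640, 23), (641, 43), (643, 29), (644, 22)]
```

The tray is 234 mm long, from y = -123.5 to 110.5, so its centre is (607, -6.5) with no yaw. Cup next, then the bottle.

Run:
```python
from act import *
if grasp('cup',.425,-.1456)>.5: place('cup',.6171,-.2724,.024)
robot.goto([.5,-.2,.25],R); robot.dwell(.3)
p,d,W,rd,o=look('wrist'); cv2.imwrite('pics/w7.png',cv2.rotate(p[:,:,::-1],cv2.ROTATE_90_CLOCKWISE))
print('cup seen',top_circle(W,.6171,-.2724,.05,.028,.024))
if grasp('bottle',.432,.1637)>.4: place('bottle',.607,-.0065,.003)
```

```text
cup grip 55.5 mm F 30.00025019980967
cup contact dz mm 1.5 dF 2.14 at [ 0.6171 -0.2724  0.0385]
t 34.425
cup seen (array([ 617.5, -272.4]), 28.3, 0.0738, 756)
bottle grip 41.9 mm F 29.959396552294493
bottle contact dz mm 1.0 dF 1.62 at [ 0.607  -0.0065  0.042 ]
t 48.3083
```

View pics/w7.png

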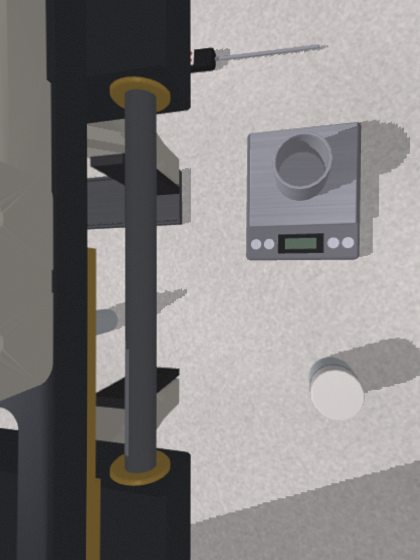

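The cup stands at (303,165), in the middle of the pan. Dropper and jar next.

Run:
```python
from act import *
if grasp('dropper',.4476,-.0163)>.3: place('dropper',.607,-.0835,.003)
if grasp('jar',.389,-.3053)>.5: place('jar',.607,.0705,.003)
robot.goto([.58,.13,.30],R); robot.dwell(.3)
p,d,W,rd,o=look('wrist'); cv2.imwrite('pics/w8.png',cv2.rotate(p[:,:,::-1],cv2.ROTATE_90_CLOCKWISE))
for n,y in dict(jar=.0705,bottle=-.0065,dropper=-.0835).items(): print(n,top_circle(W,.607,y,*APX[n][2:],.003))
robot.goto([.40,.2,.3],R); robot.dwell(.2)
for n in('scene',): cv2.imwrite(f'pics/{n}9.png',robot.grab_frame(n)[0][:,:,::-1])
```

```text
dropper grip 31.3 mm F 29.95776444207877
dropper contact dz mm -0.5 dF 6.2 at [ 0.6071 -0.0835  0.0349]
t 61.7833
jar grip 49.3 mm F 30.00007539172657
jar contact dz mm -0.5 dF 6.74 at [0.6071 0.0705 0.024 ]
t 76.5167
jar (array([608.1,  70.4]), 24.9, 0.0632, 1461)
bottle (array([607. ,  -6.2]), 13.2, 0.103, 627)
dropper None
```

View pics/w8.png

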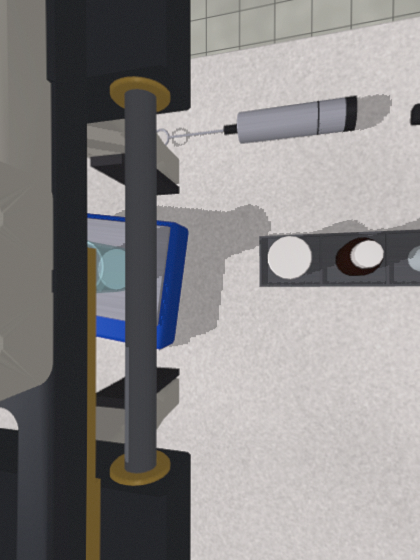

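View pics/scene9.png

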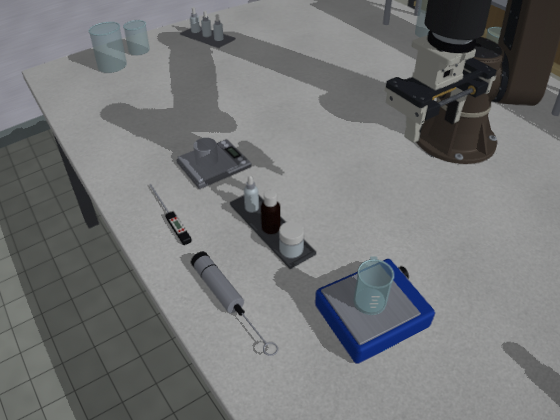

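All five stand upright in their places: beaker (374,285), cup (207,150), dropper (251,195), bottle (270,213) and jar (291,240). The frother and thermometer haven't moved. Handing in.

```bash
python3 -c "
from rig import robot
print(robot.read_t(),robot.job_done())"
```

```text
the job is handed in; nothing more can be done
78.35 None
```

The job is handed in at 78 s: all five items stand upright where asked and the frother and thermometer are untouched; camera checks put four within about 1 mm of target, while the dropper's centring was only seen in the scene view.

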